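# Pull the short-weight tin from sale

### The job

One of the three identical tins is short of contents: find it by lifting them to feel their weight. Lay the light tin flat in the pocket of the plywood returns carrier with its paper label facing up (either end first), setting it down rather than dropping it. Leave the two full tins standing upright where they were and do not shove the other goods about.

Things in the scene. Friction and masses are not known exactly. Their poses are not given: they have to be found in the camera images.
- tin_a_mid (a point): upright steel tin, one of three that look identical: 50 mm deep (x), 56 wide (y), 140 tall (z). The point is its centre, 70 mm above its foot. z: foot to lid; x: out of the broad face with the white paper label (roughly world +x at the start). Flat sides up to 122 mm, then a narrower dark lid (44 x 50 mm) with a tab towards the label. A full tin weighs about 0.6 kg, the short one about 0.3 kg.
- tin_b_mid (a point): another of the three identical tins; size, centre point and axes as for tin_a_mid. Which of the three is short differs every time and cannot be seen; the contents may shift a few mm inside.
- tin_c_mid (a point): another of the three identical tins; size, centre point and axes as for tin_a_mid. Which of the three is short differs every time and cannot be seen; the contents may shift a few mm inside.
- carrier: fixed plywood returns carrier with one shallow pocket, 156 mm long (x) and 72 wide (y), for one lying tin. Origin: centre of its underside, on the counter. Pocket floor 4 mm above the origin; the long side walls (6 mm thick) rise to 18 mm, the end boards (8 mm thick) to 75 mm, so the gripper must come in from straight above.
- mat_top (a point): centre of the top of a thin black rubber mat, 240 (x) x 220 mm (y), 2 mm thick, fixed flat on the counter between tins and carrier: clear space to set down and turn a tin
- jar_tall: bystander, to be left alone: amber glass jar, 56 mm across, 105 mm tall, standing among the tins; origin at its underside's centre
- jar_small: bystander, to be left alone: glass jar, 54 mm across, 75 mm tall, on the robot's side of the tins; origin at its underside's centre
- honey: bystander, to be left alone: amber glass jar, 52 mm across, 120 mm tall, on the robot's side of the carrier; origin at its underside's centre
- round_box: bystander, to be left alone: flat round clear biscuit box, 128 mm across, 44 mm tall, beyond the carrier; origin at its underside's centre
- biscuit_box: bystander, to be left alone: rectangular biscuit box with white lid, 106 x 146 x 48 mm, beyond the mat; origin at its underside's centre
- carton: bystander, to be left alone: small cardboard carton 60 x 90 x 50 mm, beyond the tins; origin at its underside's centre
- scoop: bystander, to be left alone: white-handled spatula 170 mm long lying to the left of the tins; origin at its underside's centre

How it is judged:
At the end, for the whole second after the job is handed in: The light tin rests (1.5-4.5 N) in the pocket, centre within 16 mm of the pocket centre each way and 22-36 mm above the carrier underside, label up within 0.15 rad, length along the pocket within 0.2 rad; the full tins are upright within 0.1 rad, at rest, on the counter within 60 mm of their starts (((x of tin_a_mid in the frame of carrier between -0.016 and 0.016 m and y of tin_a_mid in the frame of carrier between -0.016 and 0.016 m and z of tin_a_mid in the frame of carrier between 0.022 and 0.036 m and angle between tin_a_mid's own x axis and vertical below 0.15 rad and angle between the z axis of tin_a_mid and the x axis of carrier, either way round below 0.2 rad and contact force between tin_a and carrier between 1.5 and 4.5 N and linear speed of each of tin_a, tin_b, tin_c below 0.02 m/s and angle between each of tin_b_mid, tin_c_mid's own z axis and vertical below 0.1 rad and height (world z) of each of tin_b_mid, tin_c_mid below 0.08 m and distance of each of tin_b_mid, tin_c_mid from where it was at the start of the episode below 0.06 m) or (x of tin_b_mid in the frame of carrier between -0.016 and 0.016 m and y of tin_b_mid in the frame of carrier between -0.016 and 0.016 m and z of tin_b_mid in the frame of carrier between 0.022 and 0.036 m and angle between tin_b_mid's own x axis and vertical below 0.15 rad and angle between the z axis of tin_b_mid and the x axis of carrier, either way round below 0.2 rad and contact force between tin_b and carrier between 1.5 and 4.5 N and linear speed of each of tin_b, tin_a, tin_c below 0.02 m/s and angle between each of tin_a_mid, tin_c_mid's own z axis and vertical below 0.1 rad and height (world z) of each of tin_a_mid, tin_c_mid below 0.08 m and distance of each of tin_a_mid, tin_c_mid from where it was at the start of the episode below 0.06 m) or (x of tin_c_mid in the frame of carrier between -0.016 and 0.016 m and y of tin_c_mid in the frame of carrier between -0.016 and 0.016 m and z of tin_c_mid in the frame of carrier between 0.022 and 0.036 m and angle between tin_c_mid's own x axis and vertical below 0.15 rad and angle between the z axis of tin_c_mid and the x axis of carrier, either way round below 0.2 rad and contact force between tin_c and carrier between 1.5 and 4.5 N and linear speed of each of tin_c, tin_a, tin_b below 0.02 m/s and angle between each of tin_a_mid, tin_b_mid's own z axis and vertical below 0.1 rad and height (world z) of each of tin_a_mid, tin_b_mid below 0.08 m and distance of each of tin_a_mid, tin_b_mid from where it was at the start of the episode below 0.06 m))); the robot touches nothing.
It fails at once if another article on the counter shoved more than 40 mm (distance of any of jar_tall, jar_small, honey, round_box, biscuit_box, carton, scoop from where it was at the start of the episode above 0.04 m).
It fails at once if a tin is dropped into the carrier rather than set down (faster than 0.6 m/s there) ((distance between tin_a_mid and carrier below 0.055 m and linear speed of tin_a above 0.6 m/s) or (distance between tin_b_mid and carrier below 0.055 m and linear speed of tin_b above 0.6 m/s) or (distance between tin_c_mid and carrier below 0.055 m and linear speed of tin_c above 0.6 m/s)).
It also fails if it takes over 72 s, if anything falls off the work surface, if the arm or the gripper's body presses on something with over 40 N, if the wrist force passes 120 N, or if a joint passes its speed limit or range.

### The arm

A 7-joint arm with a two-finger parallel gripper is mounted at the origin on the work surface. World frame = base frame: x ahead of the robot, y to its left, z up, the work surface at z = 0. Lengths are in m, angles in rad, forces in N, time in s.
With the tool pointing down it reaches from about 0.375 to 0.925 m from the base axis. Payload 3.1 kg.
Tool frame: the origin (TCP) lies between the finger pads; the fingertips stand 19 mm ahead of it and the grasp point (between the pads) is the TCP; z points along the fingers, y is the line along which they close (so a half turn about z gives the same grasp; the last joint's range is limited). The gripper opens to 85 mm and grips with 20 to 120 N. Pads are 22 mm wide; open, the fingers measure 114 mm over their backs; the gripper's body (76 mm by 85 mm) begins 54 mm behind the grasp point. The pads swing forward as they close: fully open they stand 13 mm farther back than shut.
Start: joints at [1.034, 0.383, 0.044, 1.598, -0.018, 1.161, -0.05], TCP at [0.276, -0.588, 0.25] pointing down, gripper open.
Joint ranges: [-2.61, 2.61], [-0.41, 2.15], [-1.48, 1.57], [0, 2.5], [-1.57, 4.71], [0.05, 1.97], [-2.85, 2.85]. Speed limits (rad/s): [2.79, 2.79, 3.14, 3.14, 3.14, 3.14, 3.14].

### API

Orientations are given as a unit quaternion [x, y, z, w].
In Python, from bench import move_ptp, movel, move_j, move_gripper, pause, inverse_kinematics, read_camera, camera_params, MotionError, sign_off, look_for, tip_of, read_time_s, read_qpos, read_joint_vel, read_effort, read_eef_pos, read_tcp_rot, read_ft_force, read_ft_torque, read_finger_gap, read_grasp_force gives the robot as it stands. Calls block until the motion is done:
- move_ptp(position, orientation): joint-space move of the TCP to a pose.
- movel(position, orientation=None, speed=0.15): straight line of the TCP; orientation=None keeps the orientation; speed is the mean speed in m/s.
- move_j(angles): joint-space move.
- move_gripper(opening, effort=None): finger opening in m; effort is the grip in N (None keeps the last); returns when the fingers have stopped.
- pause(seconds).
- inverse_kinematics(position, orientation): joint angles nearest the present ones, or None.
- read_camera(name): name is "scene" or "top" or "wrist"; returns the picture (480x640x3 uint8, red, green, blue); there is no depth.
- camera_params(name): a dict with "K" (3x3 intrinsics, pixels), "dist_coeffs" ([k1, k2, p1, p2, k3] as OpenCV has them; the pictures are not rectified), "camera_from_world" (4x4, takes a point from world to camera coordinates). Camera axes: x right, y down, z forward; pixel columns grow to the right and rows downward; lengths in m; the calibration is good to about 2 mm. A picture is of the moment at which its call begins: read the wrist's pose just before it. camera_params takes no time and is no camera call; for the wrist camera it gives the pose at the moment of the call.
A pose or a line that the arm cannot do raises MotionError and nothing moves.
- sign_off(): hands the job in; it is judged then, once.
Trained networks look in the newest picture that a camera, given by its name, has taken for a name from the list of things; names that differ only in an ending like _2 or _b are one class to them, and where a whole thing is asked for, a point or a joint stands for the part that bears it (a point fixed in the world has none). Each returns a list of dicts, best first, with "confidence" (0 to 1); they miss things now and then, are a little off and sometimes report something else, mostly with a low value. They report only what shows in the picture. A call takes as long as a camera call.
- look_for(camera, name): "at" ([column, row] in pixels, amid what is visible of it).
- tip_of(camera, name): "at" ([column, row] in pixels: a listed point, or the origin of a listed thing).
Readings, each from a call of its own:
- read_time_s(): time.
- read_qpos(): joint angles.
- read_joint_vel(): joint speeds.
- read_effort(): joint torques, N m.
- read_eef_pos(): TCP position.
- read_tcp_rot(): TCP orientation.
- read_ft_force(): force on the tool from outside, world axes, zero at the start.
- read_ft_torque(): the same for the moment, N m.
- read_finger_gap(): finger opening in m.
- read_grasp_force(): force on a finger pad.
Only numpy, scipy, OpenCV 4.12 (cv2) and the standard library are available. Lean on these libraries where they do the work, as an engineer would, in place of code of your own. Each camera call takes 0.05 s, during which the arm holds its last target. There are 200 camera calls.

## Working session

There is one attempt and no reset: what is moved stays moved. The work goes in short steps, each a Python script; the robot and the scene stay as the last script left them, time stands still between calls to the robot, and variables do not carry over. Pictures are saved under pics/ and viewed, at most 10 in all, crops included, and the job is handed in when it is done.

```bash
ls; mkdir -p pics; python3 - <<'E'
from bench import *
import cv2,numpy as np
for c in ("scene","top"):
    im=read_camera(c); cv2.imwrite(f"pics/{c}0.png",im[:,:,::-1])
    p=camera_params(c); T=p["camera_from_world"]; print(c,np.round(-np.array(T)[:3,:3].T@np.array(T)[:3,3],3), np.round(p["K"],0).tolist(),p["dist_coeffs"])
    for n in ["tin_a_mid","carrier","mat_top","jar_tall","jar_small","honey"]:
        print(n,[(np.round(d["at"],1).tolist(),round(d["confidence"],2)) for d in tip_of(c,n)])
print(read_tcp_rot(),read_time_s())
E
```

```text
pics
scene [0.95  0.673 0.785] [[501.0, 0.0, 315.0], [0.0, 501.0, 242.0], [0.0, 0.0, 1.0]] [-0.02447289  0.          0.          0.          0.        ]
tin_a_mid [([380.1, 269.3], 0.87), ([347.0, 327.9], 0.4)]
carrier [([242.3, 178.1], 0.92), ([380.5, 267.4], 0.73), ([219.5, 321.1], 0.45)]
mat_top [([285.5, 235.0], 0.64)]
jar_tall [([397.3, 390.1], 0.58), ([243.1, 176.8], 0.5)]
jar_small [([467.0, 298.5], 0.91)]
honey [([338.4, 179.0], 0.65), ([221.2, 323.0], 0.21)]
top [0.316 0.082 1.099] [[465.0, 0.0, 328.0], [0.0, 465.0, 243.0], [0.0, 0.0, 1.0]] [-0.05975712  0.          0.          0.          0.        ]
tin_a_mid [([288.3, 275.5], 0.62), ([455.1, 176.3], 0.5)]
carrier [([497.3, 253.6], 0.97)]
mat_top [([390.2, 249.2], 0.95), ([162.9, 248.3], 0.33)]
jar_tall [([213.8, 231.3], 0.59), ([289.3, 273.9], 0.47)]
jar_small [([240.1, 335.1], 0.67)]
honey [([445.4, 344.1], 0.81)]
[9.76024588e-01 2.17660292e-01 1.36290621e-05 2.21415861e-05] 0.7
```

View pics/scene0.png

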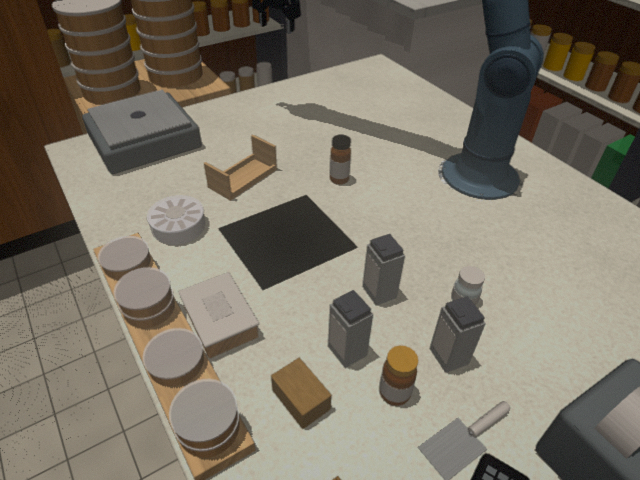

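View pics/top0.png

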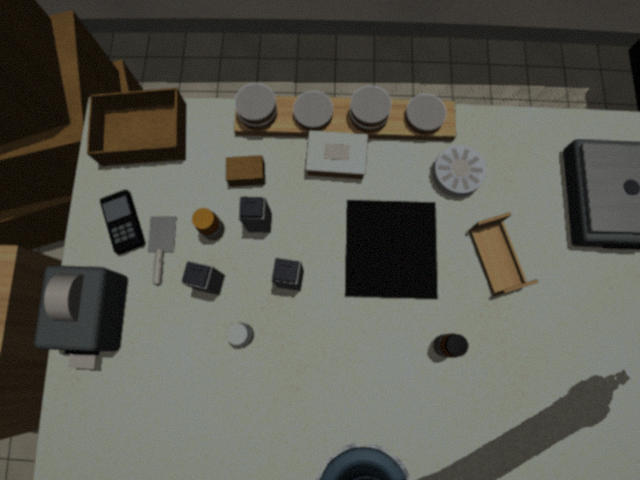

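The scene view shows three tins at about (383,268), (350,328) and (458,333). In the top view their lids are at (254,208), (287,270) and (199,275), with the mat at (391,249) and the carrier at (497,254), its long side roughly along world x.

```bash
cat >h.py <<'E'
from bench import *
import numpy as np, cv2
from scipy.spatial.transform import Rotation as R
def ray(cam,px,z,p=None):
    p=p or camera_params(cam); T=np.array(p["camera_from_world"])
    u=cv2.undistortPoints(np.array([[px]],float),np.array(p["K"]),np.array(p["dist_coeffs"]))[0,0]
    d=T[:3,:3].T@np.array([u[0],u[1],1]); c=-T[:3,:3].T@T[:3,3]
    return c+d*(z-c[2])/d[2]
def proj(P,p):
    T=np.array(p["camera_from_world"])
    return cv2.projectPoints(np.array(P,float).reshape(-1,3),cv2.Rodrigues(T[:3,:3])[0],T[:3,3],np.array(p["K"]),np.array(p["dist_coeffs"]))[0][:,0]
def quat(yaw,th,flip=False):
    # tool z = down tilted by th towards heading yaw; tool y horizontal, across heading
    z=np.array([np.sin(th)*np.cos(yaw),np.sin(th)*np.sin(yaw),-np.cos(th)])
    y=np.array([-np.sin(yaw),np.cos(yaw),0])*(-1 if flip else 1)
    return R.from_matrix(np.c_[np.cross(y,z),y,z]).as_quat()
E
python3 - <<'E'
from h import *
pts={n:ray("top",p,z) for n,p,z in [("A",(254,203),.14),("B",(287,268),.14),("C",(199,272),.14),("car",(497.3,253.6),0),("mat",(391,249),.002),("jar_tall",(204,219),.105),("jsmall",(239,333),.075),("honey",(453,345),.12),("carb1",(474,224),.075),("carb2",(495,294),.075),("cart",(509,214),.075),("cart2",(535,282),.075)]}
for n,v in pts.items(): print(n,np.round(v,3))
ps=camera_params("scene")
for n in "ABC": print(n,proj(pts[n],ps).round())
for n in "ABC":
  for th in (0,-.35,-.5):
    for f in (0,1):
      q=[inverse_kinematics(pts[n][:2].tolist()+[z],quat(0,th,f)) for z in (.1,.2)]
      print(n,th,f,[None if a is None else np.round(a,2).tolist() for a in q])
m=pts["mat"]
for th in (1.57,1.2,1.0):
  for f in (0,1):
   for yaw in (0,-.3):
    q=[inverse_kinematics([m[0]-dx,m[1],z],quat(yaw,th,f)) for dx,z in ((.0,.04),(0.04,.15))]
    print("mat",th,f,yaw,[None if a is None else np.round(a,2).tolist() for a in q])
for f in (0,1): print("car",inverse_kinematics(pts["car"][:2].tolist()+[.042],quat(0,0,f)))
E
```

```text
A [0.616 0.254 0.14 ]
B [0.476 0.176 0.14 ]
C [0.462 0.361 0.14 ]
car [ 0.548 -0.319  0.   ]
mat [ 0.552 -0.059  0.002]
jar_tall [0.587 0.37  0.105]
jsmall [0.34  0.28  0.075]
honey [ 0.327 -0.173  0.12 ]
carb1 [ 0.6   -0.241  0.075]
carb2 [ 0.441 -0.282  0.075]
cart [ 0.627 -0.324  0.075]
cart2 [ 0.47  -0.374  0.075]
A [[346. 299.]]
B [[384. 241.]]
C [[459. 304.]]
A 0 0 [[0.15, 0.74, -0.84, 1.63, 0.61, 1.06, 0.7], [0.18, 0.63, -0.9, 1.56, 0.52, 1.2, 0.76]]
A 0 1 [[-0.0, 0.65, -0.61, 1.64, 0.43, 0.99, -2.33], [0.1, 0.58, -0.77, 1.57, 0.43, 1.17, -2.32]]
A -0.35 0 [[0.08, 0.9, -0.77, 1.36, 0.4, 1.41, 0.87], [0.07, 0.79, -0.78, 1.3, 0.32, 1.54, 0.9]]
A -0.35 1 [[-0.02, 0.84, -0.59, 1.36, 0.26, 1.37, -2.18], [-0.0, 0.74, -0.64, 1.31, 0.23, 1.52, -2.18]]
A -0.5 0 [[0.06, 0.98, -0.77, 1.23, 0.35, 1.56, 0.9], [0.05, 0.88, -0.78, 1.19, 0.28, 1.69, 0.91]]
A -0.5 1 [[-0.06, 0.91, -0.53, 1.24, 0.18, 1.52, -2.13], [-0.05, 0.82, -0.58, 1.19, 0.15, 1.67, -2.15]]
B 0 0 [[0.45, 0.55, -1.05, 2.02, 0.61, 0.92, 0.65], [0.46, 0.32, -1.01, 1.95, 0.32, 1.04, 0.87]]
B 0 1 [[0.16, 0.4, -0.68, 2.03, 0.34, 0
[... 1250 characters left out ...]
], None]
mat 1.57 1 -0.3 [[-0.92, 1.33, 0.46, 2.41, 2.2, 1.49, 0.87], None]
mat 1.2 0 0 [None, None]
mat 1.2 0 -0.3 [[-0.28, 0.77, 0.04, 2.5, 2.63, 1.3, -1.67], None]
mat 1.2 1 0 [None, None]
mat 1.2 1 -0.3 [[-0.28, 0.77, 0.04, 2.5, 2.63, 1.3, 1.47], None]
mat 1.0 0 0 [[1.38, 1.41, -1.27, 2.46, 2.79, 0.99, -0.02], None]
mat 1.0 0 -0.3 [[0.43, 0.68, -0.61, 2.46, 2.58, 1.08, -1.14], None]
mat 1.0 1 0 [[1.14, 1.0, -1.04, 2.46, 2.92, 0.91, 2.58], None]
mat 1.0 1 -0.3 [[0.43, 0.68, -0.61, 2.46, 2.58, 1.08, 2.0], None]
car [ 0.83966583  0.65598046 -0.48895938  1.7433419   0.39445396  0.84125732
  1.74080608]
car [ 0.49053861  0.59835065 -0.03739655  1.76199329  0.02989538  0.78179765
 -1.13238012]
```

```bash
python3 - <<'E'
from h import *
# transit high, view tins with wrist camera
move_ptp([.50,.2,.36],quat(0,0,1)); print(read_time_s(), read_ft_force())
p=camera_params("wrist"); im=read_camera("wrist"); cv2.imwrite("pics/w1.png",im[:,:,::-1])
T=np.array(p["camera_from_world"]); print((-T[:3,:3].T@T[:3,3]).round(3),T[:3,:3].round(2).tolist())
for P in ([.616,.254,.14],[.476,.176,.14],[.462,.361,.14]): print(proj(P,p).round())
for th in (1.12,1.0):
 for yaw in np.arange(-3,3.2,.3):
  for x in (.5,.56,.62):
   for y in (-.12,-.05,.02):
    c=[x,y]
    d=np.array([np.cos(yaw),np.sin(yaw)])
    for f in (0,1):
     tcp=np.array(c)-.03*d
     q=[inverse_kinematics([*tcp,z],quat(yaw,th,f)) for z in (.03,.15)]
     if all(a is not None for a in q) and np.abs(q[0]-np.array(q[1])).max()<.6: print(th,round(yaw,1),x,y,f,np.round(q,2).tolist())
E
```

```text
3.6083 [0.36311994 0.30659751 1.22625225]
[0.584 0.197 0.484] [[-0.0, -1.0, 0.0], [-0.95, 0.0, 0.32], [-0.32, -0.0, -0.95]]
[[252.  89.]]
[[338. 240.]]
[[157. 253.]]
1.12 -2.7 0.5 -0.12 0 [[0.04, 1.08, -0.17, 1.32, 0.45, 1.86, -1.4], [-0.09, 0.9, 0.04, 1.37, 0.34, 1.94, -1.24]]
1.12 -2.7 0.5 -0.12 1 [[0.18, 1.11, -0.39, 1.31, 0.57, 1.93, 1.64], [-0.09, 0.9, 0.04, 1.37, 0.34, 1.94, 1.9]]
1.12 -2.7 0.5 -0.05 0 [[-0.05, 1.08, -0.17, 1.31, 0.37, 1.88, -1.46], [-0.18, 0.9, 0.04, 1.36, 0.26, 1.97, -1.31]]
1.12 -2.7 0.5 -0.05 1 [[0.09, 1.12, -0.39, 1.3, 0.49, 1.94, 1.57], [-0.18, 0.9, 0.04, 1.36, 0.26, 1.97, 1.83]]
1.12 -2.4 0.5 -0.12 0 [[0.21, 1.11, -0.58, 1.45, 0.85, 1.93, -1.48], [0.09, 0.87, -0.39, 1.49, 0.69, 1.95, -1.32]]
1.12 -2.4 0.5 -0.12 1 [[0.23, 1.12, -0.61, 1.44, 0.86, 1.94, 1.65], [0.09, 0.87, -0.39, 1.49, 0.69, 1.95, 1.82]]
1.12 -2.4 0.5 -0.05 0 [[-0.15, 1.03, -0.17, 1.43, 0.53, 1.79, -1.36], [-0.15, 0.85, -0.17, 1.46, 0.52, 1.91, -1.29]]
1.12 -2.4 0.5 -0.05 1 [[0.13, 1.13, -0.61, 1.41, 0.78, 1.96, 1.58], [-0.15, 0.85, -0.17, 1.46, 0.52, 1.91, 1.85]]
1.12 -2.4 0.5 0.02 0 [[-0
[... 28230 characters left out ...]
 1.04, -0.65, 1.17, 0.02, 1.93, -2.22]]
1.0 2.7 0.56 0.02 1 [[0.54, 1.32, -0.93, 1.14, 0.32, 1.86, 0.8], [0.56, 1.16, -0.96, 1.16, 0.21, 1.96, 0.75]]
1.0 3.0 0.5 -0.12 0 [[0.44, 1.12, -0.49, 1.24, 0.3, 1.88, -1.82], [0.12, 0.9, 0.04, 1.29, -0.01, 1.95, -1.54]]
1.0 3.0 0.5 -0.05 0 [[0.4, 1.13, -0.56, 1.28, 0.27, 1.85, -1.93], [0.3, 0.92, -0.39, 1.31, 0.1, 1.96, -1.84]]
1.0 3.0 0.5 -0.05 1 [[0.58, 1.28, -0.94, 1.27, 0.51, 1.95, 1.0], [0.3, 0.92, -0.39, 1.31, 0.1, 1.96, 1.31]]
1.0 3.0 0.5 0.02 0 [[0.35, 1.14, -0.64, 1.29, 0.24, 1.83, -2.04], [0.37, 0.98, -0.67, 1.31, 0.16, 1.95, -2.06]]
1.0 3.0 0.5 0.02 1 [[0.51, 1.29, -0.97, 1.28, 0.47, 1.91, 0.91], [0.34, 0.96, -0.61, 1.31, 0.13, 1.94, 1.11]]
```

View pics/w1.png

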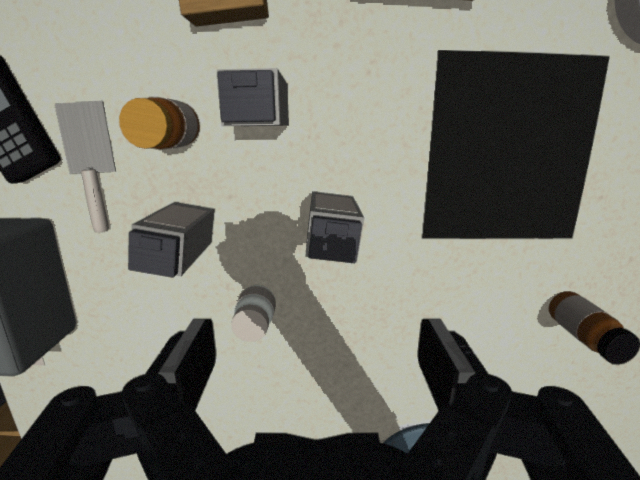

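The wrist view has the three lid centres at (247,97) for A, (334,239) for B and (156,254) for C, all within about 0.1 rad of square. I'll weigh them now with a backward-tilted grasp, so that a 90° turn lays the tin label up.

```bash
python3 - <<'E'
from h import *
p=camera_params("wrist")
tins={"B":((334,239),-.08),"A":((248,97),.05),"C":((156,254),-.09)}
pos={n:ray("wrist",v[0],.14,p)[:2] for n,v in tins.items()}
print({n:v.round(3).tolist() for n,v in pos.items()})
move_gripper(.085,80)
th=-.45; zg=.099
for n in "BAC":
    q=quat(tins[n][1],th); x,y=pos[n]
    move_ptp([x,y,.25],q); movel([x,y,zg],q,.2)
    pause(.2); f0=read_ft_force()[2]
    move_gripper(.03,80); g=read_finger_gap(); 
    movel([x,y,zg+.035],q,.12); pause(.4)
    f=np.mean([read_ft_force()[2] for _ in range(5)]); print(n,"gap",round(g,4),"dF",round(f-f0,2),"t",read_time_s(),read_grasp_force())
    if g>.05 and f0-f<4.4 and f0-f>1.5:
        print("LIGHT",n); movel([x,y,.27],q,.25); break
    movel([x,y,zg+.001],q,.08); move_gripper(.085); movel([x,y,.25],q,.25)
E
```

```text
{'B': [0.477, 0.18], 'A': [0.61, 0.258], 'C': [0.461, 0.362]}
B gap 0.0553 dF -6.71 t 8.6167 85.35375614301302
A gap 0.0551 dF -1.62 t 13.3417 84.22154380939901
LIGHT A
```

```bash
python3 - <<'E'
from h import *
print("F",np.mean([read_ft_force() for _ in range(5)],0).round(2),read_finger_gap(),read_eef_pos().round(3) if hasattr(read_eef_pos(),'round') else read_eef_pos())
yaw=-.45; d=np.array([np.cos(yaw),np.sin(yaw)]); c=np.array([.61,-.05])-.03*d
th=np.pi/2-.45
move_ptp([*c,.24],quat(yaw,-.45)); pause(.3)
print("F2",np.mean([read_ft_force() for _ in range(5)],0).round(2),read_time_s())
cv2.imwrite("pics/s2.png",read_camera("scene")[:,:,::-1])
for t,z in ((-.45,.2),(.3,.18),(.7,.17),(th,.16),(th,.03)):
    a=inverse_kinematics([*c,z],quat(yaw,t)); print(round(t,2),z,None if a is None else np.round(a,2).tolist())
E
```

```text
F [ 0.1   0.1  -3.52] 0.055241759683520866 [0.609 0.258 0.269]
F2 [ 0.82 -0.02 -3.61] 15.475
-0.45 0.2 [0.77, 0.85, -1.11, 1.47, 0.44, 1.6, 0.75]
0.3 0.18 [0.89, 0.44, -1.14, 1.99, 0.78, 0.85, 0.46]
0.7 0.17 [0.56, 0.24, -0.82, 2.24, 1.41, 0.58, -0.27]
1.12 0.16 [0.63, 0.59, -1.04, 2.4, 2.2, 1.23, -0.89]
1.12 0.03 [0.4, 0.91, -0.74, 2.35, 2.44, 1.43, -1.08]
```

View pics/s2.png

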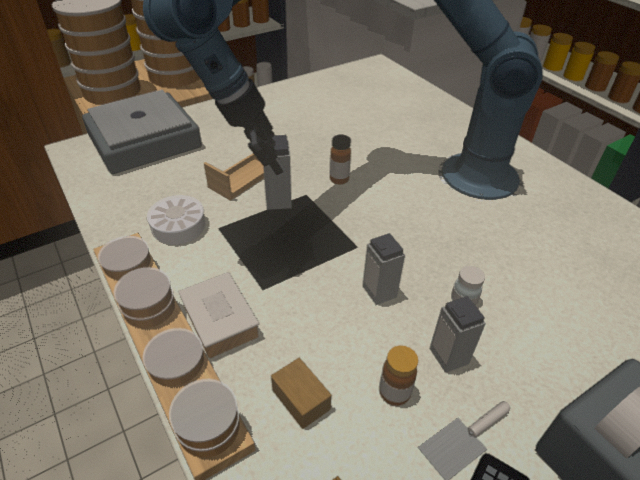

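The scene view shows the tin held upright over the mat at (278,180), with the other two still standing. The wrist force of about 3.5 N (6.7 N for B) means A is the light one, so I'll lay it down.

```bash
python3 - <<'E'
from h import *
yaw=-.45; d=np.array([np.cos(yaw),np.sin(yaw)]); c=np.array([.61,-.05])-.03*d
th=np.pi/2-.45; q=quat(yaw,th)
move_ptp([*c,.2],quat(yaw,.1)); move_ptp([*c,.16],q); pause(.2)
movel([*c,.036],q,.12); pause(.3)
F=lambda:np.mean([read_ft_force()[2] for _ in range(4)])
f0=F(); z=.036; print(f0)
while z>.022:
    z-=.0015; movel([*c,z],q,.03); pause(.1)
    if F()-f0>2.5: break
print("z",z,F()-f0,read_time_s())
move_gripper(.085); pause(.2)
movel([*c,.15],q,.2)
print("empty",np.mean([read_ft_force() for _ in range(5)],0).round(2))
move_ptp([.54,-.05,.34],quat(-.45,0)); 
p=camera_params("wrist"); im=read_camera("wrist"); cv2.imwrite("pics/w3.png",im[:,:,::-1])
print(read_time_s(),read_eef_pos(),{k:np.array(v).tolist() for k,v in p.items()})
E
```

```text
-4.029637802338437
z 0.025499999999999988 8.607990491305197 21.7167
empty [-0.56 -0.67  0.1 ]
25.0417 [ 0.53916577 -0.04994554  0.33828129] {'K': [[359.6958378236869, 0.0, 316.4123912177223], [0.0, 359.6958378236869, 248.67128153362202], [0.0, 0.0, 1.0]], 'dist_coeffs': [-0.0522993958292815, 0.0, 0.0, 0.0, 0.0], 'camera_from_world': [[0.4338591619764881, 0.9009773546004711, -0.0024564336342229147, -0.1870147677618009], [0.8544753651223331, -0.41059879464700283, 0.31824594299611564, -0.551121354064461], [0.28572377914362984, -0.14017288015721308, -0.9480050029932947, 0.3034781147007274], [0.0, 0.0, 0.0, 1.0]]}
```

View pics/w3.png

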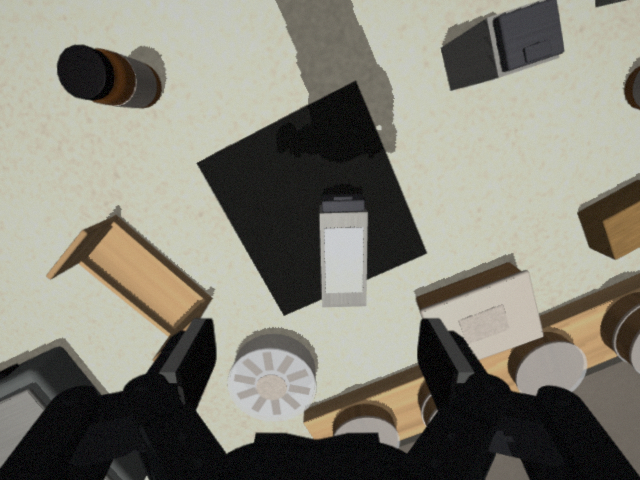

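The tin lies label up on the mat: foot edge (322–367,306), shoulder (320–367,211), lid towards the robot. The carrier is at about (135,275), so one closer look at it comes next.

```bash
python3 - <<'E'
from h import *
p=camera_params("wrist")
foot=ray("wrist",(344.5,305.5),.052,p); sh=ray("wrist",(343.5,211),.052,p)
L=[ray("wrist",a,.052,p) for a in ((320,211),(367,211))]
print("foot",foot.round(4),"sh",sh.round(4),"len",np.linalg.norm(foot-sh).round(4),"w",np.linalg.norm(L[0]-L[1]).round(4),"yaw",np.arctan2(*(foot-sh)[1::-1]).round(3))
move_ptp([.463,-.332,.32],quat(.28,0)); pause(.1)
p=camera_params("wrist"); im=read_camera("wrist"); cv2.imwrite("pics/w4.png",im[:,:,::-1])
import pickle; pickle.dump({k:np.array(v) for k,v in p.items()},open("w4.pkl","wb")); print(read_time_s())
print(tip_of("wrist","carrier"))
E
```

```text
foot [ 0.6735 -0.0768  0.052 ] sh [ 0.5612 -0.0274  0.052 ] len 0.1227 w 0.0548 yaw -0.414
26.375
[{'at': [311.6, 252.5], 'confidence': 0.91}]
```

View pics/w4.png

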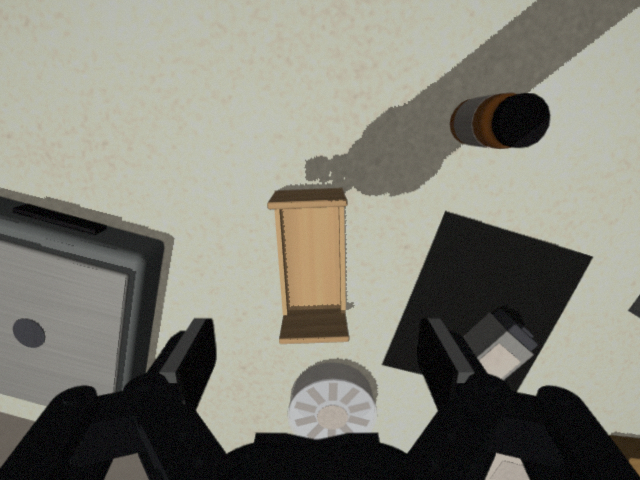

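The carrier pocket is centred near (313,255): the near end board's top edge runs (269,205)–(347,203) and the far board's inner top edge (279,340)–(349,338). I'll fit the carrier pose, pick up the tin and place it.

```bash
python3 - <<'E'
from h import *
import pickle
from scipy.optimize import least_squares
p=pickle.load(open("w4.pkl","rb"))
# model pts in carrier frame -> pixels
M=np.array([[-.082,-.042,.075],[-.082,.042,.075],[.078,-.042,.075],[.078,.042,.075],[.078,-.036,.018],[.078,.036,.018]])
U=np.array([[268.5,204.5],[347,203],[279.5,340],[349,338],[287,309],[342,307]],float)
def T(v): 
    c,s=np.cos(v[2]),np.sin(v[2]); return np.c_[v[0]+M[:,0]*c-M[:,1]*s, v[1]+M[:,0]*s+M[:,1]*c, M[:,2]]
r=least_squares(lambda v:(proj(T(v),p)-U).ravel(),[.54,-.31,.28],x_scale=[.01,.01,.1],loss="soft_l1",f_scale=2)
print(r.x.round(4)); print((proj(T(r.x),p)-U).round(1).tolist())
print("net origin",ray("wrist",(311.6,252.5),0,p).round(4))
E
```

```text
[ 0.5379 -0.3158  0.3221]
[[-0.8, 0.6], [1.3, -0.9], [-0.7, -2.1], [0.5, -2.4], [0.4, 5.1], [-0.7, 5.3]]
net origin [ 0.5364 -0.3168  0.    ]
```

```bash
python3 - <<'E'
from h import *
F=lambda:np.mean([read_ft_force()[2] for _ in range(4)])
ty=-.414; d=np.array([np.cos(ty),np.sin(ty)]); c=np.array([.6735,-.0768])-.07*d
q=quat(ty,0); move_ptp([*c,.16],q); movel([*c,.040],q,.12)
move_gripper(.03,80); print("gap",read_finger_gap())
movel([*c,.20],q,.2)
k=[.5375,-.3163]; q=quat(.322,0)
move_ptp([*k,.20],q); pause(.3); f0=F(); print("hold",f0,read_time_s())
movel([*k,.060],q,.15); pause(.2); print("at .06",F()-f0)
if F()-f0<2:
    z=.060
    while z>.038:
        z-=.002; movel([*k,z],q,.03); pause(.08)
        if F()-f0>2.5: break
    print("z",z,F()-f0,read_time_s(),read_eef_pos())
cv2.imwrite("pics/s5.png",read_camera("scene")[60:300,120:440,::-1].repeat(2,0).repeat(2,1))
E
```

```text
gap 0.054889206918634886
hold -3.6675226088566664 31.65
at .06 0.933590311992126
z 0.04199999999999998 9.94611558584262 35.9333 [ 0.53789438 -0.31654214  0.0432302 ]
```

View pics/s5.png

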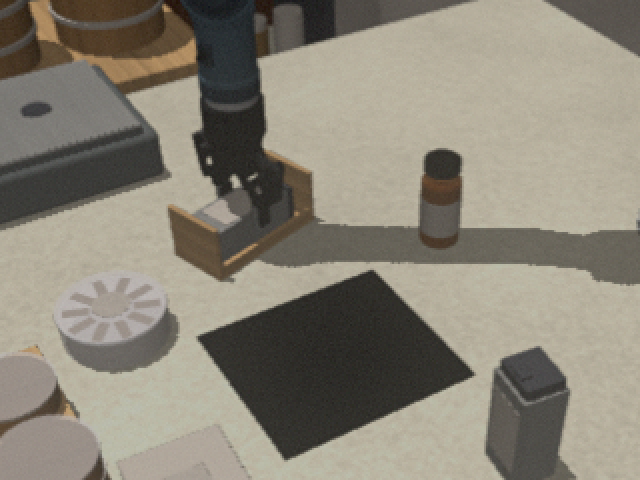

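The tin sits in the pocket between the end boards with its label up, around (240,210) in the crop. Contact came at the expected height, so I'll release, back off and check.

```bash
python3 - <<'E'
from h import *
q=quat(.322,0); k=[.5375,-.3163]
move_gripper(.085); pause(.2); movel([*k,.2],q,.2)
move_ptp([.463,-.332,.32],quat(.28,0)); pause(.2)
cv2.imwrite("pics/w6.png",read_camera("wrist")[140:380,200:520,::-1].repeat(2,0).repeat(2,1)); print(read_time_s(),read_ft_force())
E
```

```text
38.4083 [ 0.2805646   0.97099335 -0.22568456]
```

View pics/w6.png

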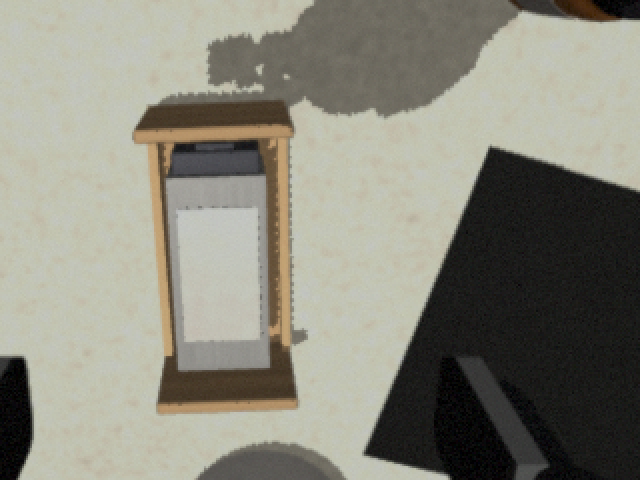

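The tin lies flat in the pocket at (218,260), label up, clear of both side walls and both end boards. I'm handing the job in.

```bash
python3 -c "
from bench import *
print(sign_off())"
```

```text
the job is handed in; nothing more can be done
None
```

The light tin, A (about 3.6 N lifted against 6.7 N for B), is set down flat in the carrier pocket, label up; B went back on its spot, C was never lifted, and the job was handed in at about 38 s, verdict not shown.

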